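# Break loose the left-hand bowl nut of a cream separator

## Task

The cream separator's bowl has to come apart for washing: take the bowl key from the tray, feel it gently down over the teeth of the bowl nut without leaning on it, and break the nut loose about a sixth of a turn. The nut has a left-hand thread, so it loosens clockwise seen from above; it must not be tightened any further. Then lift the key off and lay it back flat in the tray, leaving the other things where they are.

Things in the scene. Friction and masses are not known exactly. Their poses are not given: they have to be found in the camera images.
- key_grip (a point): Bowl key, a cast aluminium ring spanner of about 0.3 kg: centre of the stretch of handle to hold. The handle is a straight bar 14 mm wide, 16 mm high, its centre line 24 mm above the ring's underside; it runs on 60 mm beyond this point to its free end. The ring's axis is 80 mm from this point. x points along the handle to the ring, z up. It lies in the tray as it is used, ring's underside down.
- key_socket (a point): The same key: centre of its ring's underside. Ring 72 mm outside, 24 mm high, open right through (55 mm bore), with 8 even lugs inside, 6 mm wide, the lowest 12 mm of the ring, reaching in to 21 mm from the axis; the handle stands midway between two lugs. x points away from the handle, z up (same axes as key_grip).
- seat (a point): On the upright axis of bowl and nut, at the height of the flat shoulder (76 mm across) where the ring's underside rests when the key is fully down over the nut's teeth. Until lugs and gaps agree the ring rests on the teeth's tops, 14 mm above this point; within about 6 degrees of agreeing it drops in. The key has 1.5 mm clearance all round.
- nut_top (a point): Top of the steel bowl nut, on its axis, 20 mm above the shoulder. The nut has 8 even teeth, 7 mm wide, 52 mm across the tips, from the shoulder up 14 mm; the 39 mm core between them ends in a cone that narrows to 26 mm at this point and centres the key. How the teeth stand differs each time and is NOT given by this frame's x and y: look, or feel for it by turning the key (they repeat every 45 degrees).
- nut (a joint): Turn of the bowl nut, in rad: 0 at the start (tight), growing as it is turned clockwise seen from above, which loosens it (left-hand thread). It takes a steady 0.75 N m to turn, about 10 N at the key's handle, and stays where it is left; anticlockwise it jams dead within 0.08 rad.
- bowl: The separator bowl with its conical cover, 124 mm across, 122 mm high to the shoulder, held fast in a 150 mm square holder bolted to the bench; origin on its axis at bench level. The cover falls away as a cone outside the shoulder. Its yaw tells nothing of the nut's teeth.
- tray: Flat stainless parts tray, 280 mm (its x) by 220 mm (its y), rim 18 mm high, floor and walls 3 mm thick, fixed to the bench; origin at the centre of its underside, z up. The key starts in it with its handle roughly towards the tray's -x, and goes back in it.
- disc: Small aluminium cone in a corner of the tray, 42 mm across, 30 mm high, origin under its centre; leave it alone.
- collar: Black rubber ring in another corner of the tray, 36 mm across, 16 mm high, origin under its centre; leave it alone.
- jar: Small glass sample jar with a white lid, 50 mm across, 70 mm high, standing between bowl and tray; origin under its centre; leave it alone.
Things that resemble listed ones, but are neither listed nor needed, are in the scene too. There is more than one size of the bowl; the one meant has the size given above.

How it is judged:
On the way, in this order (a step that is already met when the one before it is completed fails the run):
1. the key is down over the nut's teeth, on the shoulder, with the nut still tight (horizontal distance between key_socket and seat below 0.004 m and z of key_socket in the frame of seat below 0.006 m and value of joint nut below 0.5 rad), for 0.1 s.
2. the nut is turned at least 0.85 rad clockwise with the key on it (horizontal distance between key_socket and seat below 0.005 m and z of key_socket in the frame of seat below 0.009 m and value of joint nut above 0.85 rad), for 0.1 s.
At the end, for the whole second after the job is handed in: The nut stands at least 0.85 rad (49 degrees) clockwise of where it began, and the key lies flat (within 7 degrees) and still on the floor of the tray, ring and handle's middle inside its rim (value of joint nut above 0.85 rad and x of key_socket in the frame of tray between -0.125 and 0.125 m and y of key_socket in the frame of tray between -0.095 and 0.095 m and x of key_grip in the frame of tray between -0.14 and 0.14 m and y of key_grip in the frame of tray between -0.11 and 0.11 m and angle between key_socket's own z axis and vertical below 0.12 rad and height (world z) of key_socket below 0.01 m and linear speed of key below 0.02 m/s); the robot touches nothing.
It fails at once if the key is pressed on the nut with more than 40 N before it is down over the teeth (contact force between key and nut above 40 N and z of key_socket in the frame of seat above 0.009 m).
It fails at once if the nut is tightened further (turned more than 0.05 rad anticlockwise) (value of joint nut below -0.05 rad).
It fails at once if the arm or gripper strikes the bowl with more than 20 N (contact force between any of the fingers, the arm and bowl above 20 N).
It fails at once if the cone or the rubber ring in the tray or the sample jar is moved more than 30 mm (distance of any of disc, collar, jar from where it was at the start of the episode above 0.03 m).
It also fails if it takes over 64 s, if anything falls off the work surface, if the arm or the gripper's body presses on something with over 40 N, if the wrist force passes 120 N, or if a joint passes its speed limit or range.

## Robot

A 6-joint arm with a two-finger parallel gripper is mounted at the origin on the work surface. World frame = base frame: x ahead of the robot, y to its left, z up, the work surface at z = 0. Lengths are in m, angles in rad, forces in N, time in s.
With the tool pointing down it reaches from about 0.35 to 1 m from the base axis. Payload 7.1 kg.
Tool frame: the origin (TCP) lies between the finger pads; the fingertips stand 22 mm ahead of it and the grasp point (between the pads) lies 3 mm ahead of it; x points along the fingers, y is the direction in which the jaws open and shut, and the axes are right-handed (so a half turn about x gives the same grasp; the last joint's range is limited). The gripper opens to 85 mm and grips with 20 to 120 N. Pads are 22 mm wide; open, the fingers measure 114 mm over their backs; the gripper's body (76 mm by 85 mm) begins 54 mm behind the grasp point. The pads swing forward as they close: fully open they stand 13 mm farther back than shut.
Start: joints at [-0.019, 0.423, 1.63, -0, 1.089, -0.019], TCP at [0.625, 0, 0.222] pointing down, gripper open.
Joint ranges: [-3, 3], [-0.9, 2.11], [0.09, 2.58], [-1.31, 4.45], [0.11, 2.69], [-2.54, 2.54]. Speed limits (rad/s): [2.39, 2.39, 3.01, 3.14, 3.14, 3.14].

## Interface

Orientations are given as a rotation vector (axis times angle).
In Python, from rig import manip gives the robot as it stands. The module is installed in compiled form; this text tells all that it offers. Calls block until the motion is done:
- manip.move_to(position, orientation): joint-space move of the TCP to a pose.
- manip.servo_line(position, orientation=None, rate=0.15): straight line of the TCP; orientation=None keeps the orientation; rate is the mean speed in m/s.
- manip.set_joints(angles): joint-space move.
- manip.command_gripper(opening, f_grip=None): finger opening in m; f_grip is the grip in N (None keeps the last); returns when the fingers have stopped.
- manip.hold(seconds).
- manip.solve_ik(position, orientation): joint angles nearest the present ones, or None.
- manip.camera(name): name is "scene" or "side" or "wrist"; returns a dict with "image" (384x512x3 uint8, red, green, blue), "fx", "fy", "cx", "cy" (pixels), "k1" (the pictures are not rectified: a ray, as slopes to the right and down, at radius r is drawn at 1 + k1 r^2 times it, then the intrinsics apply), "cam_to_world" (4x4, takes a point from camera to world coordinates); the wrist camera has in their place "mount" (4x4, takes a point from camera to tool coordinates, whose origin is the TCP and whose axes are the tool frame's). Camera axes: x right, y down, z forward; pixel columns grow to the right and rows downward; lengths in m; the calibration is good to about 2 mm. A picture is of the moment at which its call begins: read the wrist's pose just before it. There is no depth.
A pose or a line that the arm cannot do raises manip.IKError and nothing moves.
- manip.sign_off(): hands the job in, once; it reports no verdict.
Readings, each from a call of its own:
- manip.get_time(): time.
- manip.get_joint_positions(): joint angles.
- manip.get_joint_vel(): joint speeds.
- manip.get_tau(): joint torques, N m.
- manip.get_position(): TCP position.
- manip.get_ee_rot(): TCP orientation.
- manip.get_contact_force(): force on the tool from outside, world axes, zero at the start.
- manip.get_torque(): the same for the moment, N m.
- manip.get_width(): finger opening in m.
Only numpy, scipy, OpenCV 4.12 (cv2) and the standard library are available. Lean on these libraries where they do the work, as an engineer would, in place of code of your own. Each camera call takes 0.05 s, during which the arm holds its last target. There are 200 camera calls.

## Working session

There is one attempt and no reset: what is moved stays moved. The work goes in short steps, each a Python script; the robot and the scene stay as the last script left them, time stands still between calls to the robot, and variables do not carry over. Pictures are saved under pics/ and viewed, about 8 in all and at most 12, crops included, and the job is handed in when it is done.

```bash
mkdir -p pics; cat > h.py <<'E'
import numpy as np, cv2, pickle
from rig import manip
from scipy.spatial.transform import Rotation as R
def shot(n,fn):
    p=np.array(manip.get_position()); r=np.array(manip.get_ee_rot())
    c=dict(manip.camera(n))
    if 'mount' in c:
        T=np.eye(4);T[:3,:3]=R.from_rotvec(r).as_matrix();T[:3,3]=p
        c['cam_to_world']=T@np.array(c['mount'])
    cv2.imwrite(f'pics/{fn}.png',c['image'][:,:,::-1]); pickle.dump(c,open(f'pics/{fn}.pkl','wb')); return c
def load(fn): return pickle.load(open(f'pics/{fn}.pkl','rb'))
def ray(c,u,v):
    x=(u-c['cx'])/c['fx'];y=(v-c['cy'])/c['fy'];a,b=x,y
    for _ in range(20):
        s=1+c['k1']*(a*a+b*b);a,b=x/s,y/s
    M=np.array(c['cam_to_world']);return M[:3,3],M[:3,:3]@np.array([a,b,1])
def onz(c,u,v,z):
    o,d=ray(c,u,v);return o+d*(z-o[2])/d[2]
def pix(c,P):
    q=np.linalg.inv(np.array(c['cam_to_world']))@np.append(P,1);a,b=q[0]/q[2],q[1]/q[2];s=1+c['k1']*(a*a+b*b)
    return c['cx']+c['fx']*a*s,c['cy']+c['fy']*b*s
def down(yaw):  # tool x down, tool y at heading yaw in world
    y=np.array([np.cos(yaw),np.sin(yaw),0]);x=np.array([0,0,-1.]);return R.from_matrix(np.c_[x,y,np.cross(x,y)]).as_rotvec()
E
python3 - <<'E'
from h import *
a=shot('scene','s0');b=shot('side','d0')
for c in(a,b):print(c['fx'],c['k1'],np.round(c['cam_to_world'],2).tolist())
w=shot('wrist','w0');print(np.round(w['mount'],3).tolist(),manip.get_ee_rot(),manip.get_time())
im=np.hstack([a['image'],b['image']])[:,:,::-1];cv2.imwrite('pics/both.png',cv2.resize(im,(800,300),interpolation=cv2.INTER_AREA))
E
```

```text
362.50167408361244 -0.051700470517786916 [[-0.26, 0.78, -0.57, 0.95], [0.96, 0.21, -0.15, 0.11], [0.0, -0.59, -0.81, 0.79], [0.0, 0.0, 0.0, 1.0]]
494.7563594957217 -0.09778416264397831 [[0.94, -0.2, 0.26, 0.09], [-0.33, -0.62, 0.72, -1.03], [0.02, -0.76, -0.65, 1.02], [0.0, 0.0, 0.0, 1.0]]
[[0.0, -0.289, 0.957, -0.152], [1.0, 0.0, 0.0, -0.0], [-0.0, 0.957, 0.289, -0.075], [0.0, 0.0, 0.0, 1.0]] [ 1.20865718  1.21013362 -1.21005559] 0.15
```

View pics/s0.png

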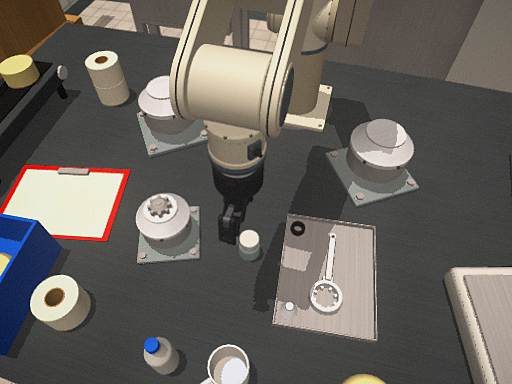

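View pics/d0.png

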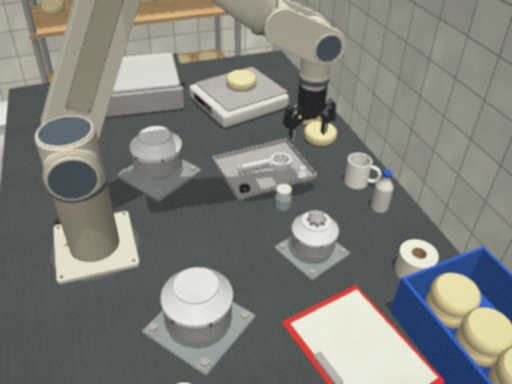

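Scene view: three bowls. (165,105) and (381,145) have plain caps; (163,220) has the toothed nut at (160,206), so it is the likely one. The key is in the tray, ring at (326,296) and handle end at (333,236). Collar is at (297,228), cone at (290,308) and jar at (249,244). Next I check sizes and enlarge.

```bash
python3 - <<'E'
from h import *
from scipy.optimize import least_squares
a=load('s0');b=load('d0')
A=a['image'][:,:,::-1]
def tri(p,q):
    o1,d1=ray(a,*p);o2,d2=ray(b,*q);t=np.linalg.lstsq(np.c_[d1,-d2],o2-o1,rcond=None)[0]
    x,y=o1+d1*t[0],o2+d2*t[1];return np.round((x+y)/2,3),round(np.linalg.norm(x-y),4)
print('nut',tri((160,206),(317,216)))
# bench corners of holder
H=[(138,260),(200,258),(200,206),(138,212)]
print('holder',[np.round(onz(a,*p,.005)[:2],3).tolist() for p in H])
for nm,p in dict(ring=(326,296),hend=(333,236)).items(): print(nm,onz(a,*p,.027))
for p in[(287,214),(377,226),(377,340),(272,325)]:print('tray',onz(a,*p,.018)[:2])
print('jar',onz(a,249,237,.07),'disc',onz(a,290,308,.02),'coll',onz(a,297,228,.016))
c1=cv2.resize(A[180:270,120:220],(400,360),interpolation=3);c2=cv2.resize(A[225:325,275:375],(400,400),interpolation=3)
B=b['image'][:,:,::-1];c3=cv2.resize(B[200:270,270:360],(400,311),interpolation=3)
im=np.zeros((600,800,3),np.uint8);im[:360,:400]=c1;im[:400,400:]=c2;im[360:,:400]=c3[:240];cv2.imwrite('pics/crop.png',im)
E
```

```text
nut (array([ 0.573, -0.202,  0.131]), np.float64(0.0026))
holder [[0.658, -0.249], [0.614, -0.108], [0.473, -0.159], [0.533, -0.309]]
ring [0.63657083 0.19374303 0.027     ]
hend [0.48383584 0.18787314 0.027     ]
tray [0.44553435 0.06699158]
tray [0.42132867 0.29167869]
tray [0.6994674  0.31165218]
tray [0.72517975 0.09429367]
jar [ 0.56245861 -0.00061284  0.07      ] disc [0.68041611 0.12339773 0.02      ] coll [0.47803343 0.09938076 0.016     ]
```

View pics/crop.png

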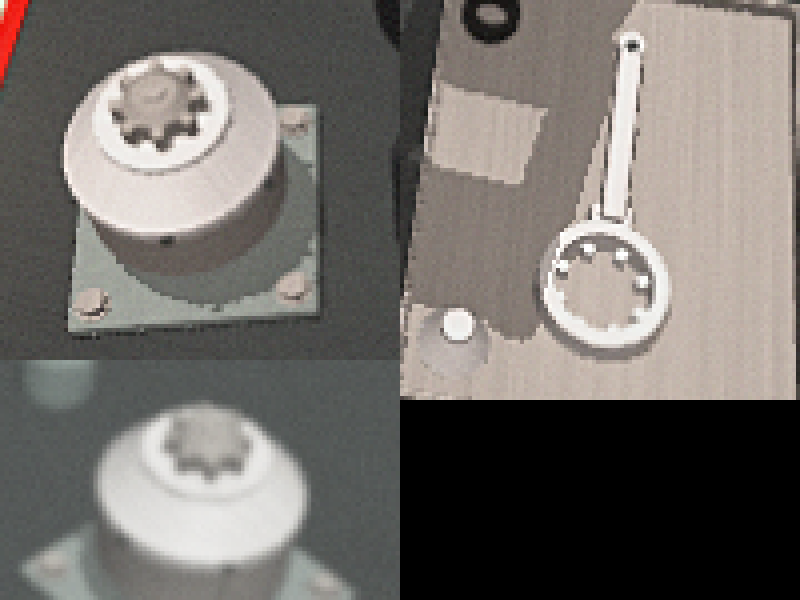

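Confirmed: the toothed nut on the bowl at (163,220) and the ring spanner in the tray match the descriptions. Its holder measures about 150 mm. Moving in for near looks with the wrist camera.

```bash
python3 - <<'E'
from h import *
def look(x,y,zt,dist,yaw):
    o=-0.075+dist*.302; z=np.array([np.sin(yaw),-np.cos(yaw)])
    p=np.array([x,y])-o*z; manip.move_to([p[0],p[1],zt+dist-.152],down(yaw)); manip.hold(.2)
look(.573,-.203,.14,.27,np.pi/2)
shot('wrist','w1')
look(.57,.193,.027,.33,np.pi/2)
shot('wrist','w2')
print(manip.get_time(),manip.get_joint_positions())
E
python3 -c "
import cv2,numpy as np
a=cv2.imread('pics/w1.png');b=cv2.imread('pics/w2.png')
cv2.imwrite('pics/w12.png',np.hstack([a[:,56:456],b[:,56:456]]))"
```

```text
3.8083 [ 3.18082157e-01  3.75809325e-01  1.74867762e+00 -2.88023223e-05
  1.01687432e+00 -1.25133280e+00]
```

View pics/w12.png

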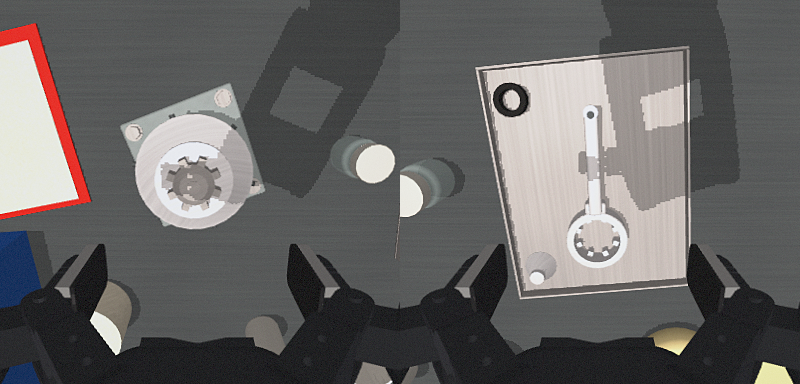

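```bash
cat >> h.py <<'E'
def rect(c,x0,y0,z,half,res=.00025):
    n=int(2*half/res);g=(np.arange(n)-n/2)*res
    Y,X=np.meshgrid(g+y0,g+x0)   # rows: +x down, cols: +y right
    P=np.stack([X,Y,np.full_like(X,z),np.ones_like(X)],-1)@np.linalg.inv(np.array(c['cam_to_world'])).T
    a=P[...,0]/P[...,2];b=P[...,1]/P[...,2];s=1+c['k1']*(a*a+b*b)
    return cv2.remap(c['image'][:,:,::-1].copy(),(c['cx']+c['fx']*a*s).astype(np.float32),(c['cy']+c['fy']*b*s).astype(np.float32),cv2.INTER_CUBIC)
E
python3 - <<'E'
from h import *
c=load('w1');k=load('w2')
n0=onz(c,249,183,.14);print('nut0',n0)
r0=onz(k,253,240,.027)
print('ring0',r0,'tray',[np.round(onz(k,u+56-400,v,.018)[:2],3).tolist() for u,v in[(477,68),(689,47),(689,286),(520,298)]])
I1=rect(c,n0[0],n0[1],.136,.048);I2=rect(k,r0[0]-.05,r0[1],.027,.11,.0005)
I1b=rect(c,n0[0],n0[1],.122,.048)
np.savez('pics/r.npz',n0=n0,r0=r0)
def grid(I,s):
    for i in range(0,I.shape[0],s): I[i,:6]=I[:6,i]=(0,0,255)
    return I
im=np.hstack([cv2.resize(grid(I1,40),(400,400)),cv2.resize(grid(I2,40),(400,400))]);cv2.imwrite('pics/rect.png',im)
print(I1.shape,I2.shape)
E
```

```text
nut0 [ 0.56673603 -0.20484882  0.14      ]
ring0 [0.63183577 0.19343621 0.027     ] tray [[0.442, 0.07], [0.422, 0.287], [0.701, 0.31], [0.718, 0.094]]
(384, 384, 3) (440, 440, 3)
```

View pics/rect.png

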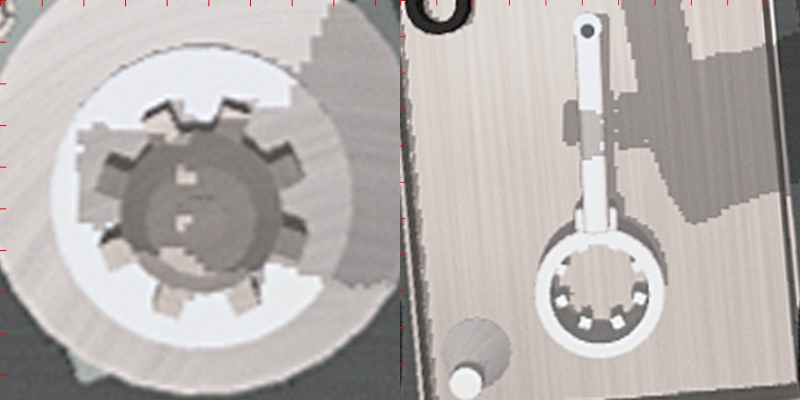

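The rectified views show the nut's 8 teeth clearly, with centre about (202,208) px and teeth near -18.5° mod 45°. The key's ring centre is at (599,293) px and the handle hole at (587,31). Refining the numbers and checking IK.

```bash
python3 - <<'E'
from h import *
d=np.load('pics/r.npz');n0,r0=d['n0'],d['r0'];c=load('w1');k=load('w2')
toXY=lambda u,v,s,x,y:(x+(v-200)*s,y+(u-200)*s)
x,y=toXY(202,208,.00024,n0[0],n0[1]);print('nut from teeth',x,y)
sx,sy=toXY(202,196.5,.00024,n0[0],n0[1]);u,v=pix(c,[sx,sy,.136]);print('nut from shoulder',onz(c,u,v,.122)[:2])
rx,ry=toXY(199.5,293.5,.00055,r0[0]-.05,r0[1]);print('ring',rx,ry)
# ring: bright mask outer contour at z .027
I=rect(k,r0[0]-.05,r0[1],.035,.11,.0005)
m=(I.min(2)>215).astype(np.uint8)
pts=[]
for i in list(range(60,140,4))+list(range(180,222,4)):
    js=np.where(m[i,185:245])[0]
    if len(js)>15: pts.append(((i-220)*.0005+r0[0]-.05,(np.median(js)+185-220)*.0005+r0[1],len(js)))
pts=np.array(pts);print(pts[:,2].astype(int))
p=np.polyfit(pts[:,0],pts[:,1],1);print('handle yaw',np.degrees(np.arctan(p[0])),'y at ring',np.polyval(p,rx),'resid',np.std(pts[:,1]-np.polyval(p,pts[:,0])))
u,v=pix(k,[*toXY(187,31,.00055,r0[0]-.05,r0[1]),.027]);print('hole',onz(k,u,v,.035))
th=np.arctan(p[0]);g=np.array([rx,ry])-.08*np.array([np.cos(th),np.sin(th)]);print('grip',g)
for yaw in (np.pi/2,-np.pi/2):
    print(yaw,manip.solve_ik([g[0],g[1],.03],down(th+yaw)))
    for t in np.radians([26.5,-18.5,-18.5-58,-63.5,-63.5-58]):
        q=np.array([.569,-.204])-.08*np.array([np.cos(t),np.sin(t)]);s=manip.solve_ik([*q,.15],down(t+yaw));print(round(np.degrees(t)),None if s is None else np.round(s,2))
E
```

```text
nut from teeth 0.5686560308047992 -0.20436882143849575
nut from shoulder [ 0.56963071 -0.20452531]
ring 0.6332607687872647 0.193161212402186
[24 23 23 22 23 23 23 23 23 23 23 24 23 23 23 23 23 23 23 23 22 22 21 21
 23 22]
handle yaw 2.6740161965563325 y at ring 0.1930447015150893 resid 0.00016130573747678224
hole [0.48847452 0.18646297 0.035     ]
grip [0.55334788 0.18942894]
1.5707963267948966 [ 0.3094801   0.64051313  1.81260302  0.          0.68847651 -1.30798661]
26 [-0.47  0.41  1.84 -0.    0.88 -2.5 ]
-18 [-0.37  0.38  1.9   0.    0.86 -1.62]
-76 [-0.25  0.43  1.82 -0.    0.89 -0.48]
-64 [-0.27  0.41  1.85 -0.    0.88 -0.73]
-122 [-0.24  0.51  1.68 -0.    0.95  0.31]
-1.5707963267948966 [ 3.09480101e-01  6.40513126e-01  1.81260302e+00 -8.88178420e-16
  6.88476509e-01  1.83360604e+00]
26 [-0.47  0.41  1.84 -0.    0.88  0.64]
-18 [-0.37  0.38  1.9  -0.    0.86  1.52]
-76 None
-64 [-0.27  0.41  1.85 -0.    0.88  2.41]
-122 None
```

```bash
python3 - <<'E'
from h import *
th=np.radians(2.67);g=[.5533,.1894];o=down(th+np.pi/2)
manip.command_gripper(.05,f_grip=90)
manip.move_to([*g,.09],o)
manip.servo_line([*g,.0305],rate=.08)
manip.hold(.1);print('pre',manip.get_contact_force())
manip.command_gripper(.0,f_grip=90);print(manip.get_width(),manip.get_position(),manip.get_contact_force())
manip.servo_line([*g,.07],rate=.06);manip.hold(.2)
print(manip.get_contact_force(),manip.get_torque(),manip.get_time())
manip.servo_line([*g,.22],rate=.15)
t=np.radians(-18.5);q=np.array([.5692,-.2045])-.08*np.array([np.cos(t),np.sin(t)])
manip.move_to([*q,.21],down(t+np.pi/2));manip.hold(.3)
print(manip.get_position(),manip.get_contact_force(),manip.get_width(),manip.get_time())
a=shot('scene','s2');b=shot('side','d2')
c1=cv2.resize(a['image'][140:290,60:260,::-1],(400,300));c2=cv2.resize(b['image'][130:280,220:420,::-1],(400,300))
cv2.imwrite('pics/lift.png',np.hstack([c1,c2]))
E
```

```text
pre [ 0.51704574  0.36900003 -0.50159802]
0.00011077823428504415 [0.55333012 0.18942475 0.03056029] [ 0.81917677  0.37310675 -0.59509128]
[-0.01385531  0.46074884 -0.18555947] [-0.04170918  0.02750374  0.00727154] 7.3167
[ 0.49362208 -0.17849507  0.20998774] [-0.2286557  -0.01133487  0.23087082] 0.00025827087337691203 10.1583
```

View pics/lift.png

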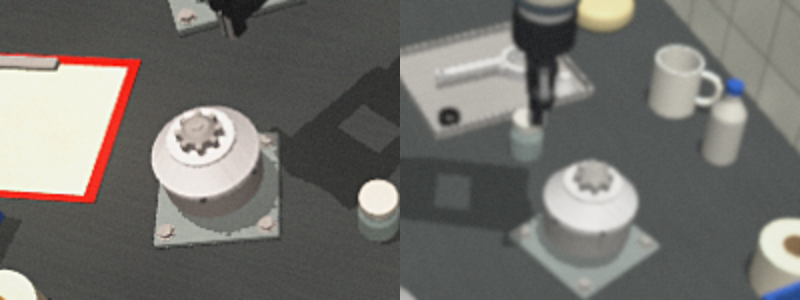

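The gripper closed to 0 mm: it missed, and the key lies unmoved in the tray at side-view (280,160). I'll go back, check the widths and look before closing.

```bash
python3 - <<'E'
from h import *
th=np.radians(2.67);g=[.5533,.1894];o=down(th+np.pi/2)
manip.command_gripper(.06,f_grip=90);print('w',manip.get_width())
manip.servo_line([.494,-.178,.25])
manip.move_to([*g,.1],o);print('w',manip.get_width(),manip.get_position(),manip.get_ee_rot(),o)
manip.servo_line([*g,.05],rate=.1);manip.hold(.2)
print(manip.get_contact_force(),manip.get_time(),manip.get_position(),manip.get_width())
a=shot('scene','s3');b=shot('side','d3');w=shot('wrist','w3')
c1=cv2.resize(a['image'][200:350,225:425,::-1],(400,300));c2=cv2.resize(b['image'][80:230,190:390,::-1],(400,300))
cv2.imwrite('pics/g3.png',np.hstack([c1,c2]))
for c,r in((a,(225,200)),(b,(190,80))):
    u,v=pix(c,[*g,.047]);print('pred TCP in crop',(u-r[0])*2,(v-r[1])*2)
E
```

```text
w 0.05994618728604475
w 0.060041228161010006 [0.55373737 0.18854512 0.10032845] [-0.03570161  1.56997242  0.03564362] [-0.03659919  1.57048644  0.03659919]
[-0.98771291 -0.58635294 -0.05108623] 13.6083 [0.55382039 0.18956784 0.05069169] 0.059980867275974535
pred TCP in crop 212.20864898909156 115.74556451310025
pred TCP in crop 136.53172502467805 155.06704033300406
```

View pics/g3.png

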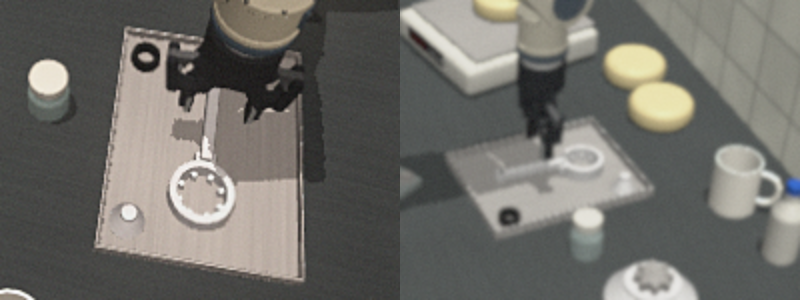

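Fingers straddle the handle correctly here: tips at crop (185,105) and (257,115), handle at x≈212. I'll descend and close in stages while reading width and force.

```bash
python3 - <<'E'
from h import *
g=[.5533,.1894]
manip.servo_line([*g,.028],rate=.08);manip.hold(.1)
print(manip.get_position(),manip.get_contact_force(),manip.get_width())
for w in(.03,.02,.012):
    manip.command_gripper(w,f_grip=90);print(w,manip.get_width(),np.round(manip.get_contact_force(),2),manip.get_time())
b=shot('side','d4');w=shot('wrist','w4');a=shot('scene','s4')
cv2.imwrite('pics/g4.png',np.hstack([cv2.resize(a['image'][200:300,265:365,::-1],(400,400),interpolation=3),cv2.resize(b['image'][110:210,220:320,::-1],(400,400),interpolation=3)]))
E
```

```text
[0.55328082 0.18938452 0.02780629] [0.42170594 0.0322798  0.47208817] 0.0599824338500445
0.03 0.030258741315939933 [ 0.01  0.44 -0.54] 14.6833
0.02 0.01969354800001424 [0.26 0.39 0.39] 14.9417
0.012 0.011691905629507199 [-0.3   1.18 -0.01] 15.1917
```

View pics/g4.png

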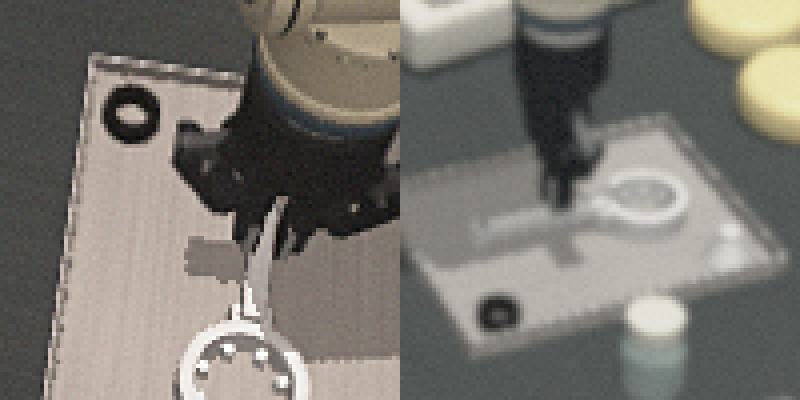

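```bash
python3 - <<'E'
from h import *
g=[.5533,.1894]
for w in(.006,.0):
    manip.command_gripper(w,f_grip=100);manip.hold(.2);print(w,manip.get_width(),np.round(manip.get_contact_force(),2),manip.get_time())
manip.servo_line([*g,.06],rate=.06);manip.hold(.2)
print(manip.get_width(),np.round(manip.get_contact_force(),2),np.round(manip.get_torque(),2),manip.get_time())
a=shot('scene','s5');b=shot('side','d5');w=shot('wrist','w5')
cv2.imwrite('pics/g5.png',np.hstack([cv2.resize(a['image'][200:325,265:390,::-1],(400,400),interpolation=3),w['image'][184:,:400,::-1].copy() if 0 else cv2.resize(w['image'][:,:,::-1],(400,300))[0:300] if 0 else cv2.resize(b['image'][110:210,220:320,::-1],(400,400),interpolation=3)]))
E
```

```text
0.006 0.006006117170779858 [ 0.36 -0.79  0.37] 15.775
0.0 -0.00019967000622460115 [-0.24 -0.48  0.94] 16.2083
0.0003109448548195961 [ 0.1   0.6  -0.35] [0.02 0.02 0.02] 17.0917
```

View pics/g5.png

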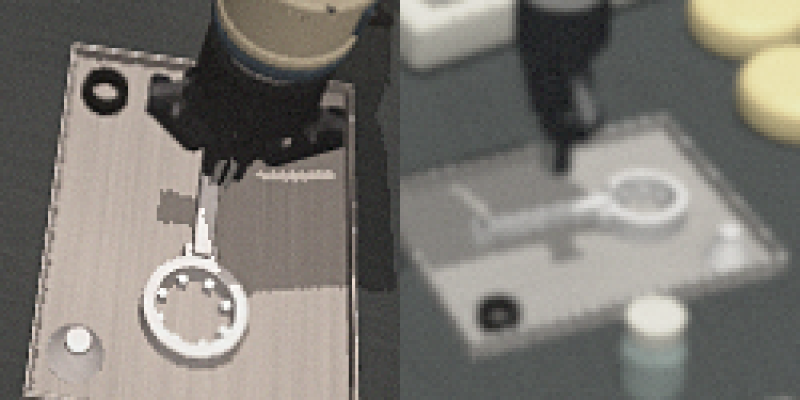

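```bash
python3 - <<'E'
from h import *
a=load('s5');b=load('d5')
for z in(.038,.06):print(z,'pred',pix(a,[.5533,.1894,z]),pix(b,[.5533,.1894,z]))
def tri(p,q):
    o1,d1=ray(a,*p);o2,d2=ray(b,*q);t=np.linalg.lstsq(np.c_[d1,-d2],o2-o1,rcond=None)[0]
    x,y=o1+d1*t[0],o2+d2*t[1];return x,y
print('tip',tri((334.4,256),(261,153)))
print('ring',tri((326,296),(282,159)),'hend',tri((333,236),(242,167)))
print(manip.get_joint_positions())
for c in (load('w2'),load('w5')): print(np.round(c['cam_to_world'],3).tolist(), c['fx'],c['cx'],c['cy'])
w=cv2.imread('pics/w5.png');cv2.imwrite('pics/v5.png',w)
E
```

```text
0.038 pred (np.float64(330.3882799101076), np.float64(259.60552827613463)) (np.float64(258.18930299719614), np.float64(159.72769587579705))
0.06 pred (np.float64(332.1611961580697), np.float64(255.31394287921879)) (np.float64(258.3773747649425), np.float64(154.33684364752895))
tip (array([0.55727536, 0.19369709, 0.06669859]), array([0.56224201, 0.18928362, 0.06351742]))
ring (array([0.63494194, 0.19418893, 0.02298291]), array([0.63921907, 0.1905146 , 0.02084073])) hend (array([0.48735564, 0.18727133, 0.0328229 ]), array([0.49449583, 0.18081106, 0.02783914]))
[ 3.09489582e-01  5.91887599e-01  1.80781144e+00 -1.24899646e-06
  7.42466982e-01 -1.30791114e+00]
[[0.001, 0.957, 0.288, 0.472], [1.0, -0.001, -0.001, 0.194], [-0.0, 0.288, -0.957, 0.358], [0.0, 0.0, 0.0, 1.0]] 309.4074877384455 252.8937544560998 190.72032861949293
[[-0.047, 0.957, 0.287, 0.479], [0.999, 0.045, 0.013, 0.187], [-0.0, 0.288, -0.958, 0.212], [0.0, 0.0, 0.0, 1.0]] 309.4074877384455 252.8937544560998 190.72032861949293
```

View pics/v5.png

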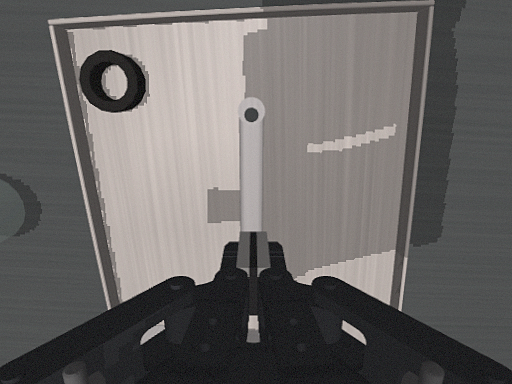

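Key finding: with the TCP at z=0.060 the closed fingertips triangulate to z≈0.065, and the wrist view (tips at row ~233) agrees. So the tips do not stand 22 mm ahead of the reported TCP, and I closed above the handle. I'll calibrate by touching the tray floor gently beside the handle.

```bash
python3 - <<'E'
from h import *
p=[.555,.155]
manip.servo_line([*p,.06],rate=.15)
manip.servo_line([*p,.024],rate=.1);manip.hold(.1)
f0=np.mean([manip.get_contact_force()[2] for _ in range(3)]);print('f0',f0)
z=.024
while z>-.02:
    z-=.002;manip.servo_line([*p,z],rate=.03)
    f=manip.get_contact_force()[2]
    if abs(f-f0)>2.5:
        manip.hold(.05);f=manip.get_contact_force()[2]
        if abs(f-f0)>2.5:break
print(z,f,manip.get_position(),manip.get_time())
manip.servo_line([*p,z+.05],rate=.15)
E
```

```text
f0 0.255718432728118
-0.008000000000000007 19.973538066737945 [ 0.55498013  0.15499246 -0.0062089 ] 22.2833
```

Floor contact came at TCP z≈-0.006, so the closed tips are about 9 mm behind the TCP (31 mm short of nominal). Regrasping with the corrected height.

```bash
python3 - <<'E'
from h import *
g=[.5533,.1894]
manip.command_gripper(.045,f_grip=90)
manip.servo_line([*g,.035],rate=.2)
manip.servo_line([*g,-.001],rate=.1)
manip.command_gripper(.0,f_grip=90);print(manip.get_width(),manip.get_position(),np.round(manip.get_contact_force(),2))
manip.servo_line([*g,.03],rate=.1);manip.hold(.1)
print(manip.get_width(),np.round(manip.get_contact_force(),2),np.round(manip.get_torque(),2),manip.get_time())
manip.servo_line([*g,.19],rate=.2)
t=np.radians(-18.5);q=np.array([.5692,-.2045])-.08*np.array([np.cos(t),np.sin(t)])
manip.move_to([*q,.17],down(t+np.pi/2));manip.hold(.2)
print(manip.get_position(),np.round(manip.get_contact_force(),2),np.round(manip.get_torque(),2),manip.get_width(),manip.get_time())
a=shot('scene','s6');b=shot('side','d6')
cv2.imwrite('pics/g6.png',np.hstack([cv2.resize(a['image'][140:265,100:225,::-1],(400,400),interpolation=3),cv2.resize(b['image'][150:275,250:375,::-1],(400,400),interpolation=3)]))
E
```

```text
0.012450992353436942 [ 5.53746252e-01  1.89464941e-01 -3.68257564e-04] [ 0.37 -0.28  3.69]
0.01282839898288561 [-0.02 -0.46 -2.8 ] [-0.04  0.2   0.02] 25.05
[ 0.4937843  -0.17825287  0.17004021] [ 0.38  0.7  -3.31] [0.03 0.18 0.02] 0.012396538229912173 27.6
```

View pics/g6.png

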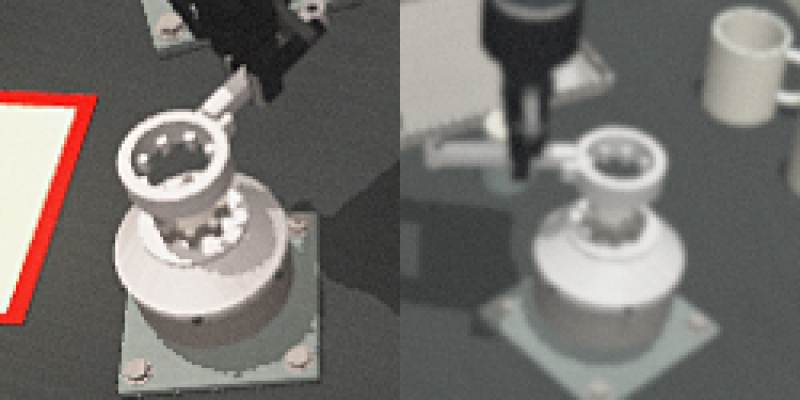

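Held: weight 3.3 N, width 12.4 mm, ring level above the nut, its top centre at crop (175,155) and side (220,165). I check that against prediction, then descend with a force guard.

```bash
cat >> h.py <<'E'
N=np.array([.5692,-.2045])
def pose(th,z,n=N): return [*(n-.08*np.array([np.cos(th),np.sin(th)])),z],down(th+np.pi/2)
E
python3 - <<'E'
from h import *
a=load('s6');b=load('d6')
print('pred',pix(a,[*N,.197]),pix(b,[*N,.197]),'obs (154.7,188.4) (318.7,201.6)')
t=np.radians(-18.5);manip.servo_line(*pose(t,.138),rate=.12);manip.hold(.15)
f0=np.mean([manip.get_contact_force()[2] for _ in range(4)]);print('f0',f0)
z=.138
while z>.1185:
    z-=.001;manip.servo_line(*pose(t,z),rate=.03);f=manip.get_contact_force();
    print(round(z,4),np.round(f-[0,0,f0],1),round(manip.get_position()[2],4))
    if f[2]-f0>7:break
print(manip.get_time(),np.round(manip.get_torque(),2))
E
```

```text
pred (np.float64(152.83341340573742), np.float64(186.78933258827107)) (np.float64(318.11435458209144), np.float64(197.87989052108324)) obs (154.7,188.4) (318.7,201.6)
f0 -2.3157968172716394
0.137 [-0.8 -0.3  0.1] 0.1373
0.136 [ 0.2  0.5 -0.9] 0.136
0.135 [-0.6 -0.5 -1.3] 0.1349
0.134 [-0.3  0.5 -0.4] 0.1339
0.133 [ 1.  -0.4 -0.7] 0.133
0.132 [ 1.  -0.3 -0.7] 0.132
0.131 [ 0.5 -1.4 -0.7] 0.131
0.13 [ 0.8 -0.  -0.8] 0.13
0.129 [ 2.3 -0.8 -0.5] 0.129
0.128 [ 1.8 -1.5 -0.2] 0.128
0.127 [ 1.2 -0.7  0.2] 0.127
0.126 [ 1.7 -1.8  0.5] 0.126
0.125 [ 0.9 -1.5 -0.4] 0.125
0.124 [ 1.9 -1.6 -0.3] 0.124
0.123 [ 1.4 -1.3 -0.2] 0.123
0.122 [ 1.9 -1.4 -0.1] 0.122
0.121 [ 2.  -0.8  0.4] 0.121
0.12 [ 2.9 -1.6  0.9] 0.12
0.119 [ 2.9 -0.8  0.2] 0.119
0.118 [ 0.2 -0.6  6.8] 0.1185
33.2667 [-0.14 -0.13 -0.09]
```

Dropped in first time: contact on the shoulder at TCP z≈0.1185, as predicted. Now turning clockwise along the arc.

```bash
python3 - <<'E'
from h import *
z=.1188;manip.servo_line(*pose(np.radians(-18.5),z),rate=.03);manip.hold(.1)
for k in range(1,16):
    t=np.radians(-18.5-4*k);manip.servo_line(*pose(t,z),rate=.05)
    f=manip.get_contact_force();tan=f[:2]@[np.sin(t),-np.cos(t)];rad=f[:2]@[np.cos(t),np.sin(t)]
    print(4*k,'tan %.1f rad %.1f z %.1f'%(tan,rad,f[2]),np.round(manip.get_torque()[2],2))
    if abs(tan)>40 or abs(rad)>35: print('stop');break
manip.hold(.25);print(manip.get_position(),np.array(pose(t,z)[0]),manip.get_time())
a=shot('scene','s7')
w=shot('wrist','w7')
cv2.imwrite('pics/g7.png',np.hstack([cv2.resize(a['image'][140:265,100:225,::-1],(400,400),interpolation=3),cv2.resize(w['image'][:,:,::-1],(400,300))[[*range(300)]+[299]*100]]))
E
```

```text
4 tan 1.2 rad 5.7 z -2.1 -0.05
8 tan 4.6 rad 7.8 z -3.3 0.11
12 tan 3.8 rad 7.0 z -4.0 0.19
16 tan 3.4 rad 7.6 z -2.8 0.16
20 tan 2.9 rad 8.9 z -2.7 0.22
24 tan 3.6 rad 8.9 z -2.7 0.21
28 tan 3.2 rad 8.8 z -3.2 0.27
32 tan 2.6 rad 8.5 z -2.5 0.23
36 tan 1.4 rad 8.3 z -2.1 0.27
40 tan 1.4 rad 9.1 z -1.6 0.3
44 tan 1.9 rad 10.3 z -1.5 0.41
48 tan 0.8 rad 9.2 z -1.0 0.45
52 tan 0.6 rad 8.2 z -0.3 0.39
56 tan 0.2 rad 8.5 z -0.1 0.45
60 tan -0.4 rad 8.0 z -0.8 0.46
[ 0.55377181 -0.12746243  0.11890667] [ 0.55325057 -0.12610602  0.1188    ] 37.7417
```

View pics/g7.png

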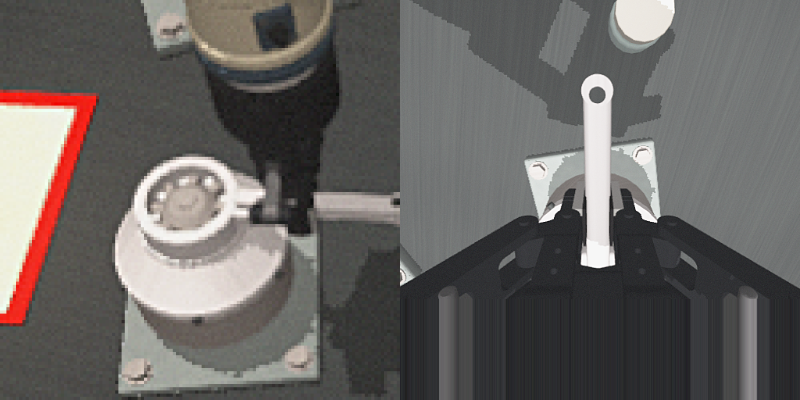

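The ring is seated on the nut at crop (185,200) and the handle has swung about 60°, still straight in the jaws. A few degrees more for margin, then relieve the radial load and lift. The nut check comes once the key is clear.

```bash
python3 - <<'E'
from h import *
z=.1188;t=np.radians(-83)
manip.servo_line(*pose(t,z),rate=.05);manip.hold(.25)
t2=np.radians(-81.5);n=N+.0015*np.array([np.cos(t),np.sin(t)])
manip.servo_line(*pose(t2,z,n),rate=.05);manip.hold(.1)
print(np.round(manip.get_contact_force(),1),np.round(manip.get_torque(),2))
for zz in(.124,.130,.136,.15):
    manip.servo_line(*pose(t2,zz,n),rate=.06);print(zz,np.round(manip.get_contact_force(),1))
manip.servo_line(*pose(t2,.19,n),rate=.2)
# via above tray
th=np.radians(2.67);g=[.5533,.1894]
manip.move_to([*g,.16],down(th+np.pi/2));manip.hold(.1)
print(np.round(manip.get_contact_force(),1),np.round(manip.get_torque(),2),manip.get_width(),manip.get_time())
a=shot('scene','s8');b=shot('side','d8')
I=rect(a,N[0],N[1],.136,.03)
cv2.imwrite('pics/g8.png',np.hstack([cv2.resize(I,(400,400),interpolation=3),cv2.resize(a['image'][200:325,265:390,::-1],(400,400),interpolation=3)]))
E
```

```text
[ 3.2 -2.2 -1.2] [-0.41 -0.61  0.32]
0.124 [ 4.4 -1.9 -2.2]
0.13 [ 4.3 -0.3 -1.8]
0.136 [ 0.   1.2 -3.3]
0.15 [ 0.1  0.5 -2.5]
[ 0.1 -0.4 -3.3] [-0.02  0.18 -0.05] 0.01239105425887483 41.5083
```

The picture viewer is used up, so I check the nut's angle numerically: the 8-fold phase of the teeth, before against after, from both fixed cameras.

```bash
python3 - <<'E'
from h import *
def phase(fn,dx=0,dy=0):
    c=load(fn);I=cv2.cvtColor(rect(c,N[0]+dx,N[1]+dy,.134,.03),cv2.COLOR_BGR2GRAY).astype(np.float32)
    n=720;a=np.arange(n)*2*np.pi/n;s=0
    for r in np.arange(.0205,.0255,.0005):
        p=cv2.remap(I,(120+r/.00025*np.sin(a)).astype(np.float32)[None],(120+r/.00025*np.cos(a)).astype(np.float32)[None],1)[0]
        p=p-np.convolve(np.r_[p[-90:],p,p[:90]],np.ones(181)/181,'valid')
        s=s+(p*np.exp(-8j*a)).sum()
    return np.degrees(-np.angle(-s))/8, abs(s)   # teeth dark
for dx,dy in((0,0),(.002,0),(-.002,0),(0,.002),(0,-.002)):
    print([tuple(np.round(phase(f,dx,dy),1)) for f in('w1','s0','s8','d0','d8')])
E
```

```text
[(np.float64(-20.2), np.float64(81261.9)), (np.float64(-0.9), np.float64(77117.6)), (np.float64(-14.0), np.float64(75838.4)), (np.float64(9.4), np.float64(22421.2)), (np.float64(-2.8), np.float64(22172.1))]
[(np.float64(-17.9), np.float64(30720.9)), (np.float64(2.9), np.float64(50181.4)), (np.float64(-10.2), np.float64(35870.6)), (np.float64(5.2), np.float64(25269.3)), (np.float64(-6.8), np.float64(26708.1))]
[(np.float64(-20.6), np.float64(110254.3)), (np.float64(-3.1), np.float64(80243.8)), (np.float64(-16.1), np.float64(85640.7)), (np.float64(13.1), np.float64(24371.4)), (np.float64(1.2), np.float64(19257.0))]
[(np.float64(-20.9), np.float64(70811.9)), (np.float64(-4.7), np.float64(71945.4)), (np.float64(-18.6), np.float64(68302.5)), (np.float64(9.8), np.float64(16421.1)), (np.float64(-1.0), np.float64(14852.8))]
[(np.float64(-19.5), np.float64(48670.3)), (np.float64(3.0), np.float64(79631.8)), (np.float64(-9.5), np.float64(81021.2)), (np.float64(8.8), np.float64(19972.3)), (np.float64(-3.6), np.float64(21434.5))]
```

Both fixed cameras show the same change, −12° to −13° mod 45. With the key swung about 63°, that means the nut turned about 58° (1.0 rad), above 0.85. Laying the key back.

```bash
python3 - <<'E'
from h import *
g=[.5533,.1894]
manip.servo_line([*g,.03],rate=.12);manip.servo_line([*g,.004],rate=.06);manip.hold(.1)
f0=np.mean([manip.get_contact_force()[2] for _ in range(3)]);z=.004
while z>-.003:
    z-=.001;manip.servo_line([*g,z],rate=.03);f=manip.get_contact_force()[2]-f0
    if f>4:break
print(z,f,manip.get_position())
manip.command_gripper(.045);manip.hold(.1)
manip.servo_line([*g,.05],rate=.1);manip.servo_line([*g,.17],rate=.25)
manip.move_to([.534,.193,.21],down(np.pi/2));manip.hold(.2)
k=shot('wrist','w9');print(manip.get_time(),np.round(manip.get_contact_force(),1),manip.get_width())
a=shot('scene','s9')
for nm,c0,x0,y0 in(('w2',load('w2'),0,0),('w9',k,0,0)):
    I=rect(c0,.5833,.193,.035,.11,.0005);m=(I.min(2)>215).astype(np.uint8)
    pts=np.array([((i-220)*.0005+.5833,(np.median(np.where(m[i,170:270])[0])+170-220)*.0005+.193,m[i,170:270].sum()) for i in range(60,222,4) if 15<m[i,170:270].sum()<30])
    p=np.polyfit(pts[:,0],pts[:,1],1)
    J=rect(c0,.5833,.193,.027,.11,.0005);m=(J.min(2)>215).astype(np.uint8);n,l,s,_=cv2.connectedComponentsWithStats(m)
    i=1+np.argmax(s[1:,4]);print(nm,'yaw',np.degrees(np.arctan(p[0])),len(pts),'bbox y',(s[i,0]-220)*.0005+.193,(s[i,0]+s[i,2]-220)*.0005+.193,'xmax',(s[i,1]+s[i,3]-220)*.0005+.5833)
d=cv2.absdiff(cv2.GaussianBlur(load('s2')['image'],(5,5),0),cv2.GaussianBlur(a['image'],(5,5),0))
for nm,(u,v) in dict(jar=(249,244),disc=(290,308),collar=(297,228),ring=(326,296)).items(): print(nm,'mean diff',d[v-12:v+12,u-12:u+12].mean())
E
```

```text
-0.001 8.119992465004495 [ 5.53445780e-01  1.89498968e-01 -3.51220655e-04]
47.1333 [ 0.7  0.4 -1. ] 0.04502744599236193
w2 yaw 2.4468296200931117 27 bbox y 0.158 0.229 xmax 0.6688000000000001
w9 yaw 17.314796224145034 25 bbox y 0.0845 0.215 xmax 0.5653
jar mean diff 2.791087962962963
disc mean diff 2.6550925925925926
collar mean diff 2.2511574074074074
ring mean diff 5.294560185185185
```

The wrist mask disagrees with the scene picture, which shows the ring area barely changed. It could be lighting or a real shift, so one more check on the ring itself.

```bash
python3 - <<'E'
from h import *
for f in('s2','s9','w2','w9'):
    c=load(f)
    I=cv2.cvtColor(rect(c,.5833,.193,.027,.11,.0005),cv2.COLOR_BGR2GRAY)
    h=cv2.HoughCircles(cv2.GaussianBlur(I,(5,5),1),cv2.HOUGH_GRADIENT,1,40,param1=120,param2=18,minRadius=65,maxRadius=76)
    print(f,[] if h is None else [( round((v-220)*.0005+.5833,4),round((u-220)*.0005+.193,4),round(r*.5,1)) for u,v,r in h[0][:3]])
# handle contrast across rows in s2/s9/w9 and end-hole location
for f in('s2','s9','w2','w9'):
    c=load(f);I=cv2.cvtColor(rect(c,.5533,.1894,.035,.05,.0005),cv2.COLOR_BGR2GRAY).astype(float)
    out=[]
    for x in(.515,.53,.545,.56,.575):
        i=int((x-.5533)/.0005+100);r=cv2.GaussianBlur(I[i-3:i+4].mean(0)[None],(9,1),0)[0]
        b=np.convolve(r,np.r_[-np.ones(14),np.ones(28),-np.ones(14)],'same');j=np.argmax(b[40:160])+40;out.append(round((j-100)*.0005+.1894,4))
    print(f,'handle y',out)
E
```

```text
s2 [(np.float32(0.635), np.float32(0.1922), np.float32(35.5))]
s9 [(np.float32(0.6345), np.float32(0.1938), np.float32(35.4))]
w2 [(np.float32(0.6326), np.float32(0.1932), np.float32(35.5))]
w9 [(np.float32(0.6326), np.float32(0.1942), np.float32(35.5))]
s2 handle y [np.float64(0.1874), np.float64(0.1869), np.float64(0.1889), np.float64(0.1889), np.float64(0.1894)]
s9 handle y [np.float64(0.1889), np.float64(0.2049), np.float64(0.1904), np.float64(0.1919), np.float64(0.1914)]
w2 handle y [np.float64(0.2069), np.float64(0.1889), np.float64(0.1894), np.float64(0.1889), np.float64(0.1894)]
w9 handle y [np.float64(0.1889), np.float64(0.1879), np.float64(0.1894), np.float64(0.1904), np.float64(0.1914)]
```

The ring is at (0.633, 0.194) at its true 71 mm diameter in both cameras, and the handle line is where it began, so the key lies flat. The mask reading was glare on the tray. Handing in.

```bash
python3 -c "
from h import *
print(manip.get_time(),manip.get_position());manip.sign_off()"
```

```text
47.1833 [0.53358971 0.19271462 0.20860644]
the job is handed in; nothing more can be done
```

The nut is broken loose, by about 58° (1.0 rad) clockwise, and the key is back in the tray. I handed the job in at 47.2 s of the 64 s allowed; no verdict was reported.

**Seating:** The key dropped over the teeth at the first try. Force on the tool stayed under 3 N until it met the shoulder, where it read about 7 N.

**Turning:** I swung the handle about 64.5° clockwise. The nut angle is inferred from a tooth shift of −12° to −13° (mod 45°), which both fixed cameras showed. The absolute tooth angles disagreed between cameras, so I relied only on the before-and-after difference.

**Laying back:** Contact with the tray floor came at the same height as at pickup. The ring is within about 2 mm of its starting place in both the scene and wrist views.

**Other things:** The picture patches around the jar, cone and rubber ring hardly changed.

**What went wrong or disagreed:**
- **Missed grasps:** The first two grasps closed above the handle, because the fingertips were about 31 mm short of the stated tool geometry. I confirmed this by touching the tray floor, at about 20 N, and corrected for it.
- **Final key check:** One brightness-mask reading of the key's final position was wrong, probably from glare. Circle and line checks on the ring and handle contradicted it.
- **Picture limit:** The last checks were numeric only, because I had used all 12 pictures.

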